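# Change the board in the heatsink curing jig

### The job

The adhesive on the board in the curing jig has set: lift the two steel bar weights off it and put them down on the rubber mat, then move that board into the empty grey carrier. Lay the waiting board from the other carrier in the jig, the same way round as the first, and set both bars back in their saddles across its heatsinks, the wide bar on the wide heatsink and the narrow bar on the narrow one. Keep the boards level, and do not disturb the syringe and the tweezers lying near by.

Things in the scene. Friction and masses are not known exactly. Their poses are not given: they have to be found in the camera images.
- bar_wide_grip (a point): Wide bar weight, across the wide heatsink in the jig at the start: flat bright steel bar 130 long (its x), 22 wide (y), 14 high, with a dark upright grip plate on the middle of its top, 36 long (x), 12 thick (y), 40 high. The point is the centre of that plate: 34 mm above the bar's underside, 20 mm above its top face. z up; 0.34 kg.
- bar_narrow_grip (a point): Narrow bar weight, across the narrow heatsink at the start: as the wide bar, but only 12 wide (y), its grip plate 10 thick (y); bar 130 long (x) and 14 high, plate 36 long (x) and 40 high. The point is the plate's centre: 34 mm above the bar's underside, 20 mm above its top face. z up; 0.20 kg.
- done_board_core (a point): Finished board, in the jig under the bars: green board 56 (x) x 120 (y) x 2 mm. The point is the centre of the transformer amid it (24 x 24 in plan, 28 high, dark and amber), 16 mm above the board's underside: grip it across x, parts beside it are under 1.5 mm high. Black heatsinks 36 (x) x 14 high lie across the board: wide one (22) at y = +44, narrow one (12) at y = -44. z up; 0.13 kg.
- next_board_core (a point): The waiting board, of the same make, sizes and axes as the finished board; it lies in the other grey carrier at the start. The point is the centre of its transformer block, 16 mm above the board's underside.
- jig: Fixed aluminium curing jig, 114 (x) x 150 mm (y); origin centred on its underside. Board sits centred, axes along the jig's, wide heatsink at +y, underside at z = 12, corner stops (tops z = 18) with 6 mm play all round. Bars lie along x, centred at x = 0, in saddles at x = +-50 (tops z = 46; 3 mm play, 9 at the mouth): wide bar y = +44, narrow y = -44; underside on heatsink z = 28, grip centre 62.
- mat: Black rubber mat, 160 x 160 x 3 mm, fixed on the bench. Origin at the centre of its underside; z up. The side area for the bars, which fit on it side by side, lying along its x some 80 mm apart (handles up).
- tray_done: The empty grey plastic carrier, 88 (x) x 152 (y) mm, fixed; takes the finished board. Origin at the centre of its underside. A board lies centred on it, underside 6 mm above the bench, long side along y (either way round), between four corner stops (tops at 12 mm) with 8 mm of play on every side.
- tray_next: The other grey carrier, the same as the empty one, with the waiting board in it at the start; it stays empty.
- syringe: Adhesive syringe, 119 x 30 x 22 mm, lying loose on the bench: leave it alone. Origin at its underside.
- tweezers: Black tweezers, 120 x 20 x 9 mm, lying loose on the bench: leave them alone. Origin at their underside.

How it is judged:
By the outcome, as a careful person would: the job done as asked, in the order asked, and still so for the second after the job is handed in, with the robot touching nothing.
It also fails if it takes over 147 s, if anything falls off the work surface, if the arm or the gripper's body presses on something with over 40 N, if the wrist force passes 120 N, or if a joint passes its speed limit or range.

### The arm

A 6-joint arm with a two-finger parallel gripper is mounted at the origin on a cart in front of the work surface, level with it; the furniture and walls round the work are solid. World frame = base frame: x ahead of the robot, y to its left, z up, the work surface at z = 0. Lengths are in m, angles in rad, forces in N, time in s.
With the tool pointing down it reaches from about 0.375 to 0.9 m from the base axis. Payload 3.1 kg.
Tool frame: the origin (TCP) lies at the very end of the fingers, on their centre line; the grasp point (between the pads) lies 19 mm behind it; z points along the fingers, x is the direction in which the jaws open and shut, and the axes are right-handed (so a half turn about z gives the same grasp; the last joint's range is limited). The gripper opens to 87 mm and grips with 3 to 60 N. Pads are 19 mm wide; open, the fingers measure 117 mm over their backs; the gripper's body (75 mm by 190 mm) begins 51 mm behind the grasp point.
Start: joints at [0.991, 0.527, 1.433, -0, 1.181, -0.178], TCP at [0.244, 0.575, 0.223] pointing down, gripper open.
Joint ranges: [-3.08, 3.08], [-0.75, 2.2], [0.22, 2.44], [-1.43, 4.57], [0, 2.65], [-2.85, 2.85]. Speed limits (rad/s): [2.79, 2.79, 3.14, 3.14, 3.14, 3.14].

### API

Orientations are given as a unit quaternion [x, y, z, w].
In Python, from plant import r, cams, job, nets gives the robot as it stands.
- The arm moves only by the tool step_arm, never from a script. Its argument "plan" is text: rows parted by semicolons, each of 5 numbers parted by spaces: the opening, from 0 (shut) to 1 (fully open), then the shift along the world's x, y, z in mm, then the turn about the world's z in degrees. A call has 1 to 10 rows; each row shifts and turns the commanded pose from where the row before left it; what a row does not reach is not made up. A row lasts 1/12 s, in which the tool goes at most 41.7 mm and 7.16 degrees, less where a joint would pass 70% of its speed; a pose out of reach is approached as far as the arm can. A call with a gripper value outside its range is refused whole. The fingers move at their own pace and stop on an object; "grip_force" is the grip in N (left out, the last holds). Time passes only in rows, so rows that do not move let the fingers close. It gives the time, the measured TCP pose, the force and the opening at its end, in the units of the state.
- r.get_state(): the state, without advancing time (a new reading comes with each control period).
- cams.read_camera(name): name is "scene" or "top" or "wrist"; returns the picture (480x640x3 uint8, red, green, blue); there is no depth.
- cams.get_calibration(name): a dict with "fx", "fy", "cx", "cy" (pixels), "k1" (the pictures are not rectified: a ray, as slopes to the right and down, at radius r is drawn at 1 + k1 r^2 times it, then the intrinsics apply), "position" and "rotation" of the camera in the world; the wrist camera has in their place "mount" (4x4, takes a point from camera to tool coordinates, whose origin is the TCP and whose axes are the tool frame's). Camera axes: x right, y down, z forward; pixel columns grow to the right and rows downward; lengths in m; the calibration is good to about 2 mm. A picture is of the moment at which its call begins: read the wrist's pose just before it. get_calibration takes no time and is no camera call.
- job.job_done(): hands the job in, once; it reports no verdict.
Trained networks look in the newest picture that a camera, given by its name, has taken for a name from the list of things; names that differ only in an ending like _2 or _b are one class to them, and where a whole thing is asked for, a point or a joint stands for the part that bears it (a point fixed in the world has none). Each returns a list of dicts, best first, with "p" (0 to 1); they miss things now and then, are a little off and sometimes report something else, mostly with a low value. They report only what shows in the picture. A call takes as long as a camera call.
- nets.regions_of(target, camera): "region" (480x640 bool, what is visible of it) and "uv" ([column, row] in pixels, amid what is visible of it).
The state is a dict: "clock": time; "q": joint angles; "qd": joint speeds; "joint_efforts": joint torques, N m; "tool_pos": TCP position; "orientation": TCP orientation; "force": force on the tool from outside, world axes, zero at the start; "torque": the same for the moment, N m; "width": finger opening in m.
Only numpy, scipy, OpenCV 4.12 (cv2) and the standard library are available. Lean on these libraries where they do the work, as an engineer would, in place of code of your own. Each camera call takes 0.05 s, during which the arm holds its last target. There are 200 camera calls.

## Working session

There is one attempt and no reset: what is moved stays moved. The work goes in short steps, Python scripts to look and compute and a tool call to move; the robot and the scene stay as the last step left them, time stands still between calls to the robot, and variables do not carry over. Pictures are saved under pics/ and viewed, about 12 in all and at most 16, crops included, and the job is handed in when it is done.

Besides the shell and the picture viewer there is one more tool, called after ">>>" by a JSON object that holds its "name" and its "arguments", one argument or row to a line. step_arm: Moves the arm, as the interface text tells. Its arguments: {"type":"object","properties":{"plan":{"type":"string"},"grip_force":{"type":"number"}},"required":["plan"]}

```bash
ls; mkdir -p pics
cat > h.py <<'E'
import numpy as np, cv2
from scipy.spatial.transform import Rotation as R
from plant import r, cams, job, nets
def cam(name):
    c=cams.get_calibration(name); 
    if 'mount' in c:
        s=r.get_state(); M=np.array(c['mount']); Q=R.from_quat(s['orientation']).as_matrix()
        return c, Q@M[:3,:3], Q@M[:3,3]+np.array(s['tool_pos'])
    return c,np.array(c['rotation']),np.array(c['position'])
def unproj(C,uv,z):
    c,Rw,p=C; uv=np.atleast_2d(np.array(uv,float))
    d=np.c_[(uv[:,0]-c['cx'])/c['fx'],(uv[:,1]-c['cy'])/c['fy']]; s=d.copy()
    for _ in range(20): s=d/(1+c['k1']*(s**2).sum(1,keepdims=True))
    w=np.c_[s,np.ones(len(s))]@Rw.T
    return p+w*((z-p[2])/w[:,2])[:,None]
def proj(C,P):
    c,Rw,p=C; q=(np.atleast_2d(P)-p)@Rw; s=q[:,:2]/q[:,2:]; s=s*(1+c['k1']*(s**2).sum(1,keepdims=True))
    return np.c_[s[:,0]*c['fx']+c['cx'],s[:,1]*c['fy']+c['cy']]
def rect(C,reg,z):
    ys,xs=np.nonzero(reg); P=unproj(C,np.c_[xs,ys],z)[:,:2]
    (c,sz,a)=cv2.minAreaRect((P*1000).astype(np.float32)); return np.round(c,1),np.round(sz,1),round(a,1)
def shot(name,f=None):
    C=cam(name); im=cams.read_camera(name)
    if f: cv2.imwrite('pics/'+f,cv2.cvtColor(im,cv2.COLOR_RGB2BGR))
    return C,im
E
python3 - <<'E'
from h import *
np.set_printoptions(suppress=True,precision=4)
for n in('top','scene'):
    C,im=shot(n,n+'0.png'); print(n,C[0]['fx'],C[2],C[1].round(2).tolist())
    Z=dict(bar_wide_grip=.062,bar_narrow_grip=.062,done_board_core=.04,next_board_core=.034,jig=.018,mat=.003,tray_done=.006,tray_next=.006,syringe=.01,tweezers=.004)
    for t,z in Z.items():
        for d in nets.regions_of(t,n)[:3]:
            print(t,round(d['p'],2),np.round(d['uv']),unproj(C,d['uv'],z)[0,:2].round(4),rect(C,d['region'],z))
print(r.get_state())
E
```

```text
pics
top 464.1539098630098 [ 0.4224 -0.0272  1.2322] [-0.7, 0.71, -0.03, 0.03]Traceback (most recent call last):
  File "<stdin>", line 8, in <module>
  File "h.py", line 14, in unproj
    w=np.c_[s,np.ones(len(s))]@Rw.T
      ~~~~~~~~~~~~~~~~~~~~~~~~^~~~~
ValueError: matmul: Input operand 1 has a mismatch in its core dimension 0, with gufunc signature (n?,k),(k,m?)->(n?,m?) (size 4 is different from 3)
```

```bash
sed -i "s/return c,np.array(c\['rotation'\])/return c,R.from_quat(c['rotation']).as_matrix()/" h.py
python3 - <<'E'
from h import *
np.set_printoptions(suppress=True,precision=4)
for n in('top','scene'):
    C,im=shot(n,n+'0.png'); print(n,C[0]['fx'],C[2],C[1].round(2).tolist())
    Z=dict(bar_wide_grip=.062,bar_narrow_grip=.062,done_board_core=.04,next_board_core=.034,jig=.018,mat=.003,tray_done=.006,tray_next=.006,syringe=.01,tweezers=.004)
    for t,z in Z.items():
        for d in nets.regions_of(t,n)[:3]:
            print(t,round(d['p'],2),np.round(d['uv']),unproj(C,d['uv'],z)[0,:2].round(4),rect(C,d['region'],z))
print(r.get_state()); print(cams.get_calibration('wrist'))
E
```

```text
top 464.1539098630098 [ 0.4224 -0.0272  1.2322] [[-0.02, -1.0, 0.08], [-1.0, 0.02, 0.0], [-0.01, -0.08, -1.0]]
bar_wide_grip 0.67 [423. 256.] [ 0.4606 -0.2954] (array([ 467. , -298.2]), array([ 28.3, 127.8]), 78.2)
bar_narrow_grip 0.68 [454. 254.] [ 0.4642 -0.3742] (array([ 458.1, -388.2]), array([ 22.9, 124.2]), 79.0)
done_board_core 0.92 [440. 257.] [ 0.4584 -0.3445] (array([ 467.5, -330. ]), array([105.4,  56.9]), 77.4)
next_board_core 0.69 [184. 270.] [0.441  0.3175] (array([445. , 323.1]), array([ 55.7, 117.4]), 4.2)
jig 0.91 [436. 264.] [ 0.441  -0.3393] (array([ 466.4, -341.3]), array([149.7, 115.2]), 79.2)
mat 0.7 [359. 242.] [ 0.5038 -0.1405] (array([ 506.4, -141.6]), array([162.8, 162.9]), 8.0)
tray_done 0.93 [176. 217.] [0.5829 0.3479] (array([576.6, 349.6]), array([155.6,  90.8]), 89.9)
tray_next 0.56 [183. 280.] [0.4139 0.3283] (array([442.2, 331.5]), array([ 90. , 156.3]), 4.6)
syringe 0.61 [350. 190.] [ 0.6433 -0.1186] (array([ 640.3, -124.7]), array([19.2, 75.6]), 25.5)
scene 458.0725525541637 [ 0.0675 -0.5882  0.8092] [[0.77, -0.44, 0.46], [-0.64, -0.54, 0.55], [0.01
[... 1390 characters left out ...]
 'qd': array([-0.0001, -0.0014,  0.0003, -0.0005, -0.0008, -0.0009]), 'joint_efforts': array([  0.0003, -44.0015, -17.699 ,   0.0634,   0.0503,   0.    ]), 'tool_pos': array([0.2444, 0.5752, 0.2225]), 'orientation': array([0.834 , 0.5518, 0.    , 0.    ]), 'force': array([-0.1985, -0.3405,  0.5663]), 'torque': array([ 0.0029, -0.0004, -0.0417]), 'width': 0.08685090149288477}
{'fx': 396.09912207959934, 'fy': 396.09912207959934, 'cx': 312.3022845299949, 'cy': 242.37229102876518, 'k1': 0.015895041732444715, 'mount': array([[ 1.    ,  0.0011, -0.0003, -0.0003],
       [-0.001 ,  0.9667,  0.2557, -0.0696],
       [ 0.0006, -0.2557,  0.9667, -0.1631],
       [ 0.    ,  0.    ,  0.    ,  1.    ]])}
```

View pics/top0.png

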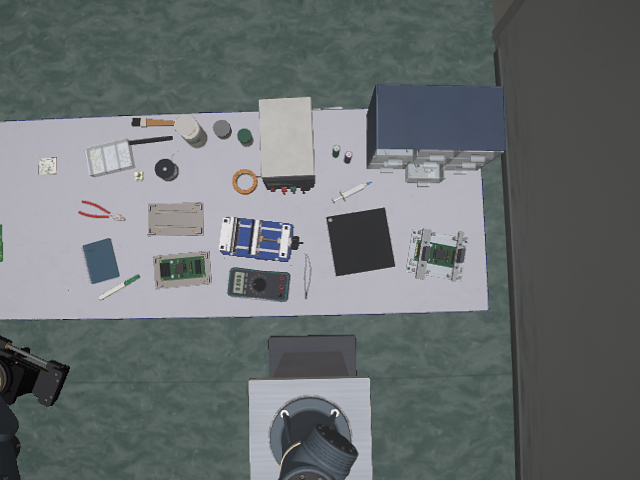

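View pics/scene0.png

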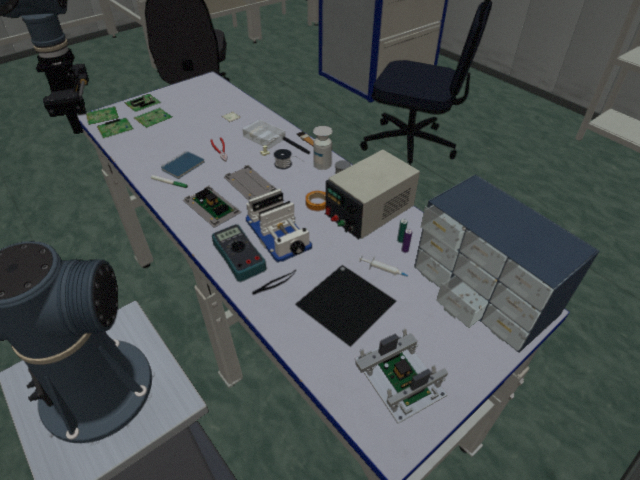

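>>> {"name": "step_arm", "arguments": {
  "plan": "1 25 -25 5 1.2;1 25 -25 5 1.2;1 25 -25 5 1.2;1 25 -25 5 1.2;1 25 -25 5 1.2;1 25 -25 5 1.2;1 25 -25 5 1.2;1 25 -25 5 1.2;1 25 -25 5 1.2;1 0 0 0 1.4"
}}

```text
clock: 2.03
tool_pos: [0.4752, 0.3462, 0.2688]
orientation: [0.772, 0.635, 0.002, 0.002]
force: [-0.6, 0.2, 1.2]
width: 0.0869
```

```bash
cat > look.py <<'E'
import sys
from h import *
np.set_printoptions(suppress=True,precision=4)
def look(f,Z,n=2):
    C,im=shot('wrist',f); s=r.get_state(); print(s['clock'],s['tool_pos'],'a=',np.degrees(2*np.arctan2(s['orientation'][1],s['orientation'][0])).round(2),s['width'])
    for t,z in Z.items():
        for d in nets.regions_of(t,'wrist')[:n]:
            print(t,round(d['p'],2),np.round(d['uv']),(unproj(C,d['uv'],z)[0,:2]*1000).round(1),rect(C,d['region'],z))
    return C,im
E
python3 - <<'E'
from look import *
look('w1.png',dict(next_board_core=.008,tray_done=.006,tray_next=.006))
E
```

```text
2.0833 [0.4724 0.3481 0.2682] a= 79.0 0.08690437043722131
next_board_core 0.93 [288. 177.] [443.3 325.8] (array([446.9, 329.3]), array([ 56.2, 120.3]), 4.3)
tray_done 0.68 [336. 282.] [570.6 354.8] (array([576.1, 349.2]), array([152. ,  85.7]), 89.4)
tray_next 0.62 [293. 152.] [418.5 336.2] (array([442.9, 331.3]), array([ 89. , 151.7]), 3.9)
```

View pics/w1.png

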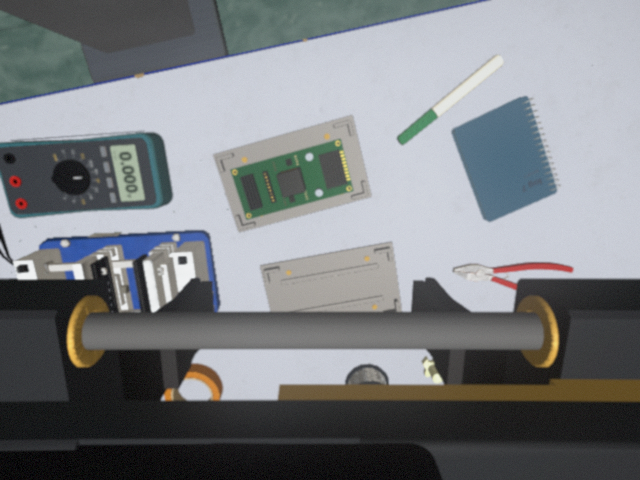

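>>> {"name": "step_arm", "arguments": {
  "plan": "1 6 -40 3 0;1 6 -40 3 0;1 6 -40 3 0;1 6 -40 3 0;1 6 -40 3 0;1 6 -40 3 0;1 6 -40 0 0;1 6 -40 0 0;1 6 -40 0 0;1 6 -40 0 0"
}}

```text
clock: 3.07
tool_pos: [0.529, -0.0497, 0.2855]
orientation: [0.77, 0.638, 0.0, -0.0]
force: [0.6, 0.3, -0.2]
width: 0.0875
```

>>> {"name": "step_arm", "arguments": {
  "plan": "1 3 -40 0 0;1 3 -40 0 0;1 3 -40 0 0;1 0 -40 0 0;1 0 -40 0 0;1 0 -40 0 0;1 0 -40 0 0;1 0 -40 0 0;1 0 0 0 0;1 0 0 0 0"
}}

```text
clock: 3.9
tool_pos: [0.5386, -0.3702, 0.2845]
orientation: [0.771, 0.637, 0.0, -0.001]
force: [-1.1, 0.8, 0.2]
width: 0.0872
```

Run:
```python
from look import *
look('w2.png',dict(bar_wide_grip=.042,bar_narrow_grip=.042,done_board_core=.014,jig=.01,mat=.003),1)
```

```text
3.95 [ 0.5386 -0.3685  0.2846] a= 79.19 0.08692827098363975
bar_wide_grip 0.93 [366. 123.] [ 466.6 -302.9] (array([ 469. , -304.5]), array([ 24.2, 129.4]), 79.2)
bar_narrow_grip 0.72 [272. 128.] [ 453.2 -394.3] (array([ 460.9, -393.7]), array([ 16.9, 128.3]), 78.0)
done_board_core 0.73 [316. 134.] [ 466.8 -352.8] (array([ 468.1, -347. ]), array([119.7,  56.8]), 77.8)
jig 0.64 [313. 104.] [ 437.3 -350.6] (array([ 466.7, -347.1]), array([149.8, 118.1]), 78.6)
mat 0.96 [514. 127.] [ 500.6 -142.8] (array([ 506.8, -145.8]), array([161.5, 162.2]), 7.8)
```

View pics/w2.png

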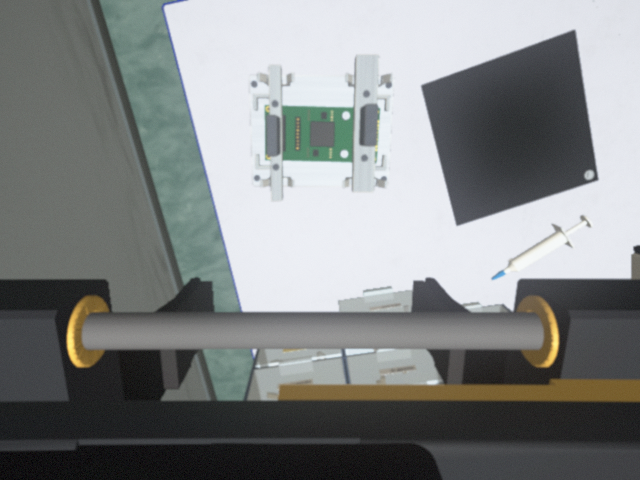

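Run:
```python
from h import *
C=cam('wrist'); im=cv2.imread('pics/w2.png'); g=im.max(2)
for n,(x0,x1,y0,y1) in dict(w=(352,384,85,170),n=(258,290,95,180)).items():
    m=np.zeros(g.shape,bool); m[y0:y1,x0:x1]=g[y0:y1,x0:x1]<95
    k,l,st,ce=cv2.connectedComponentsWithStats(m.astype(np.uint8)); i=1+st[1:,4].argmax(); print(n,st[i],ce[i])
    for z in(.062,.072,.082): print(z,rect(C,l==i,z))
v=cv2.resize(im[40:210,230:410],None,fx=4,fy=3.5,interpolation=cv2.INTER_CUBIC);cv2.imwrite('pics/w2c.png',v)
```

```text
w [361 111   3  33  66] [361.90909091 127.15151515]
0.062 (array([ 469.7, -307.9]), array([ 1.9, 28.7]), 81.2)
0.072 (array([ 469.7, -309.1]), array([ 1.8, 28. ]), 81.2)
0.082 (array([ 469.7, -310.3]), array([ 1.8, 27.2]), 81.2)Traceback (most recent call last):
  File "<stdin>", line 5, in <module>
ValueError: attempt to get argmax of an empty sequence
```

Run:
```python
from h import *
C=cam('wrist'); im=cv2.imread('pics/w2.png'); g=im.max(2)
print(g[126,350:392],g[135,255:295])
for n,(x0,x1,y0,y1) in dict(w=(357,380,85,170),n=(262,284,95,180)).items():
    m=np.zeros(g.shape,bool); m[y0:y1,x0:x1]=g[y0:y1,x0:x1]<130
    k,l,st,ce=cv2.connectedComponentsWithStats(m.astype(np.uint8)); i=1+st[1:,4].argmax(); print(n,st[i],ce[i])
    for z in(.072,.082): print(z,rect(C,l==i,z))
v=cv2.resize(im[40:210,230:410],None,fx=4,fy=3.5,interpolation=cv2.INTER_CUBIC);cv2.imwrite('pics/w2c.png',v)
```

```text
[139 137 131 138 166 199 215 215 209 169 122  91  88  94 107 120 130 133
 133 132 133 131 135 135 133 132 138 177 213 229 242 244 245 245 246 244
 244 244 244 243 241 237] [240 241 240 240 240 240 239 241 237 217 161 123 127 132 136 137 141 137
 141 139 136 125 109 102 123 156 174 145 110  99 107 127 135 134 138 136
 134 135 133 125]
w [360 106   7  39 226] [362.82743363 125.42920354]
0.072 (array([ 468.2, -308.1]), array([ 5.4, 33.1]), 79.3)
0.082 (array([ 468.2, -309.3]), array([ 5.3, 32.3]), 79.3)
n [275 117   5  38 147] [277.42857143 135.28571429]
0.072 (array([ 462.7, -386.9]), array([ 3.7, 32.7]), 78.1)
0.082 (array([ 462.9, -386.1]), array([ 3.6, 31.9]), 78.1)
```

View pics/w2c.png

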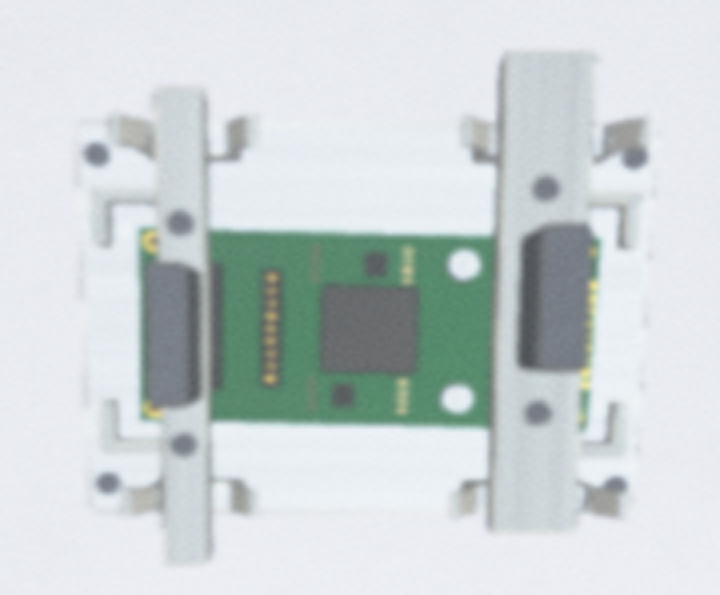

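Run:
```python
from h import *
np.set_printoptions(suppress=True)
C=cam('wrist')
print((unproj(C,[[371,125.1],[272.5,135.7]],.082)*1000).round(1))
print('core',(unproj(C,[[230+368/4,40+329/3.5]],.042)*1000).round(1))
q=[(97,153),(108,484),(634,157),(616,485)]
P=unproj(C,[(230+a/4,40+b/3.5) for a,b in q],.018)*1000;print(P.round(1),P.mean(0))
# stop inner corners
```

```text
[[ 469.5 -302.2   82. ]
 [ 462.2 -390.    82. ]]
core [[ 468.7 -345.3   42. ]]
[[ 407.7 -403.6   18. ]
 [ 501.  -421.8   18. ]
 [ 433.9 -269.8   18. ]
 [ 526.5 -287.3   18. ]] [ 467.28236275 -345.62576222   18.        ]
```

>>> {"name": "step_arm", "arguments": {
  "plan": "0.6 -34.5 33.2 -30 0;0.6 -34.5 33.2 -30 0;0.6 0 0 -40 0;0.6 0 0 -40 0;0.6 0 0 -40 0;0.6 0 0 -25 0;0.6 0 0 -20 0;0.6 0 0 -10 0;0.6 0 0 0 0;0.6 0 0 0 0"
}}

```text
clock: 5.03
tool_pos: [0.488, -0.3206, 0.0667]
orientation: [0.77, 0.638, 0.0, 0.0]
force: [0.6, -0.9, 0.2]
width: 0.0524
```

Run:
```python
from look import *
look('w3.png',dict(bar_wide_grip=.082,bar_narrow_grip=.082,done_board_core=.042),1)
```

```text
5.0833 [ 0.4884 -0.3212  0.0675] a= 79.22 0.0521305692120338
bar_narrow_grip 0.98 [150. 224.] [ 439.5 -374.7] (array([ 430.5, -376.7]), array([29.4, 61.2]), 78.7)
done_board_core 0.73 [249. 237.] [ 459.8 -347.2] (array([ 463.1, -335.8]), array([92. , 49.5]), 77.7)
```

View pics/w3.png

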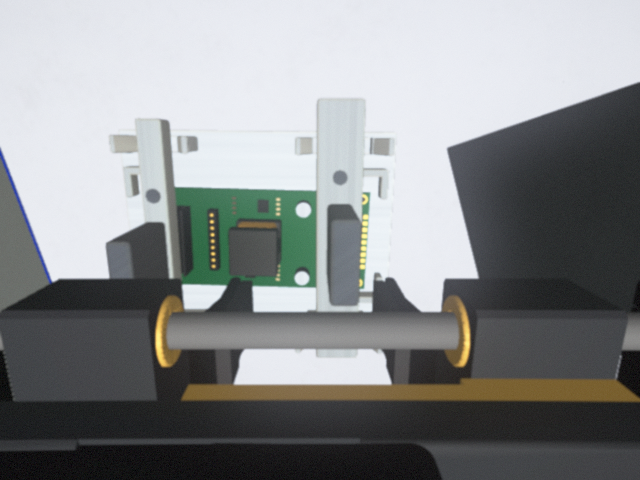

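>>> {"name": "step_arm", "arguments": {
  "plan": "0.6 0 0 25 0;0.6 -9.5 9.5 0 0;0.6 -9 9.5 0 0;0.6 0 0 0 0;0.6 0 0 -20 0;0.6 0 0 -16 0;0.6 0 0 -6 0;0.6 0 0 -2 0;0.6 0 0 0 0;0.6 0 0 0 0"
}}

```text
clock: 6.07
tool_pos: [0.4696, -0.3024, 0.0479]
orientation: [0.771, 0.637, 0.0, 0.001]
force: [0.5, -0.1, -0.5]
width: 0.0522
```

>>> {"name": "step_arm", "arguments": {
  "plan": "0 0 0 0 0;0 0 0 0 0;0 0 0 0 0;0 0 0 0 0;0 0 0 0 0;0 0 0 0 0",
  "grip_force": 30
}}

```text
clock: 6.57
tool_pos: [0.469, -0.3018, 0.0474]
orientation: [0.771, 0.637, 0.0, 0.0]
force: [0.5, -0.7, 0.4]
width: 0.0202
```

>>> {"name": "step_arm", "arguments": {
  "plan": "0 0 0 0 0;0 0 0 0 0;0 0 0 0 0;0 0 0 0 0;0 0 0 0 0"
}}

```text
clock: 6.98
tool_pos: [0.4691, -0.3022, 0.0474]
orientation: [0.771, 0.637, -0.0, 0.0]
force: [-0.4, -1.7, -0.5]
width: 0.0121
```

>>> {"name": "step_arm", "arguments": {
  "plan": "0 0 0 5 0;0 0 0 10 0;0 0 0 15 0;0 0 0 15 0;0 0 0 15 0;0 0 0 15 0;0 0 0 15 0;0 0 0 0 0"
}}

```text
clock: 7.65
tool_pos: [0.4702, -0.3025, 0.1403]
orientation: [0.771, 0.637, 0.0, 0.002]
force: [0.2, -1.0, -3.5]
width: 0.012
```

>>> {"name": "step_arm", "arguments": {
  "plan": "0 5.2 32.8 0 3.15;0 5.2 32.8 0 3.15;0 5.2 32.8 0 3.15;0 5.2 32.8 0 3.15;0 5.2 32.8 0 3.15;0 5 32.5 0 3.15;0 0 0 -35 0;0 0 0 -35 0;0 0 0 -25 0;0 0 0 0 0"
}}

```text
clock: 8.48
tool_pos: [0.4961, -0.1031, 0.0378]
orientation: [0.655, 0.755, -0.002, -0.005]
force: [-1.7, -0.7, -4.4]
width: 0.0121
```

>>> {"name": "step_arm", "arguments": {
  "plan": "0 0 0 -10 0;0 0 0 -7 0;0 0 0 -3 0;0 0 0 -2 0;0 0 0 0 0;0 0 0 0 0"
}}

```text
clock: 8.98
tool_pos: [0.5006, -0.1058, 0.0223]
orientation: [0.656, 0.755, 0.0, 0.001]
force: [-2.4, -0.1, 6.9]
width: 0.0116
```

>>> {"name": "step_arm", "arguments": {
  "plan": "0.6 0 0 0 0;0.6 0 0 0 0;0.6 0 0 0 0;0.6 0 0 0 0;0.6 0 0 0 0;0.6 0 0 10 0;0.6 0 0 30 0;0.6 0 0 35 0;0.6 0 0 35 0;0.6 -4.8 -35.5 0 -2.36"
}}

```text
clock: 9.82
tool_pos: [0.4982, -0.1379, 0.1364]
orientation: [0.669, 0.743, 0.002, 0.004]
force: [1.4, -1.9, -0.5]
width: 0.0519
```

>>> {"name": "step_arm", "arguments": {
  "plan": "0.6 -4.8 -35.5 0 -2.36;0.6 -4.8 -35.5 0 -2.36;0.6 -4.8 -35.5 0 -2.36;0.6 -4.8 -35.5 0 -2.36;0.6 -4.8 -35.5 0 -2.36;0.6 -4.8 -35.5 0 -2.36;0.6 -4.8 -35.5 0 -2.36;0.6 0 0 0 0;0.6 0 0 0 0;0.6 0 0 -25 0"
}}

```text
clock: 10.65
tool_pos: [0.4636, -0.3915, 0.1094]
orientation: [0.771, 0.637, 0.0, 0.004]
force: [0.5, -0.8, 0.5]
width: 0.0521
```

Run:
```python
from look import *
look('w4.png',dict(bar_narrow_grip=.042,done_board_core=.014,bar_wide_grip=.02),1)
```

```text
10.7 [ 0.4605 -0.3871  0.1025] a= 79.21 0.052043108473050076
bar_narrow_grip 0.56 [308. 227.] [ 445.6 -391.2] (array([ 448.2, -390. ]), array([ 12., 104.]), 78.6)
done_board_core 0.62 [387. 234.] [ 466.3 -342.2] (array([ 468.2, -346.6]), array([121. ,  56.5]), 77.7)
```

View pics/w4.png

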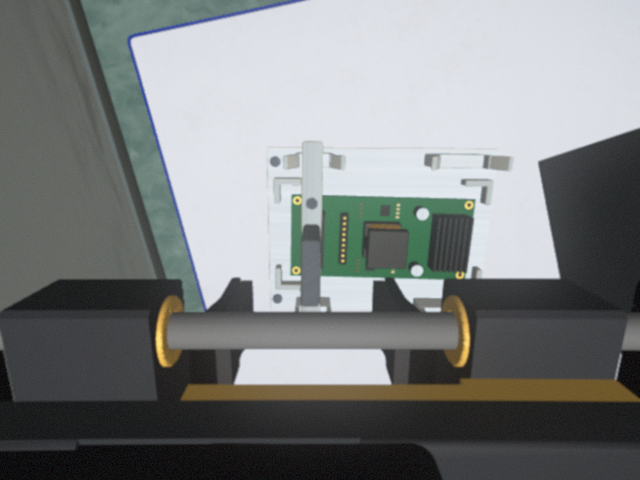

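>>> {"name": "step_arm", "arguments": {
  "plan": "0.6 0 0 -25 0;0.6 0 0 -20 0;0.6 0 0 -5 0;0.6 0 0 0 0;0.6 0 0 0 0"
}}

```text
clock: 11.27
tool_pos: [0.4622, -0.3892, 0.0562]
orientation: [0.77, 0.638, 0.0, 0.0]
force: [-0.3, 0.4, 1.1]
width: 0.0526
```

>>> {"name": "step_arm", "arguments": {
  "plan": "0.6 0 0 -8 0;0 0 0 0 0;0 0 0 0 0;0 0 0 0 0;0 0 0 0 0;0 0 0 0 0;0 0 0 0 0;0 0 0 0 0;0 0 0 0 0;0 0 0 0 0"
}}

```text
clock: 12.1
tool_pos: [0.4617, -0.3896, 0.0474]
orientation: [0.771, 0.637, -0.0, 0.0]
force: [-0.1, -0.9, 0.6]
width: 0.0099
```

>>> {"name": "step_arm", "arguments": {
  "plan": "0 0 0 0 0;0 0 0 0 0;0 0 0 5 0;0 0 0 10 0;0 0 0 15 0;0 0 0 20 0;0 0 0 20 0;0 0 0 20 0;0 0 0 0 0;0 0 0 0 0"
}}

```text
clock: 12.93
tool_pos: [0.4621, -0.3897, 0.1386]
orientation: [0.77, 0.637, 0.0, 0.001]
force: [0.1, -0.6, -1.2]
width: 0.0096
```

>>> {"name": "step_arm", "arguments": {
  "plan": "0 8.3 34.1 0 3.15;0 8.3 34.1 0 3.15;0 8.3 34.1 0 3.15;0 8.3 34.1 0 3.15;0 8.4 34.1 0 3.15;0 8.4 34 0 3.15;0 0 0 -35 0;0 0 0 -35 0;0 0 0 -24 0;0 0 0 0 0"
}}

```text
clock: 13.77
tool_pos: [0.5073, -0.1818, 0.0378]
orientation: [0.655, 0.755, -0.001, -0.006]
force: [-0.9, 1.3, -1.4]
width: 0.01
```

>>> {"name": "step_arm", "arguments": {
  "plan": "0 0 0 -10 0;0 0 0 -6 0;0 0 0 -3 0;0 0 0 -2 0;0 0 0 0 0;0 0 0 0 0"
}}

```text
clock: 14.27
tool_pos: [0.5121, -0.1852, 0.0231]
orientation: [0.655, 0.755, 0.0, 0.001]
force: [-0.0, 0.0, -1.0]
width: 0.0098
```

>>> {"name": "step_arm", "arguments": {
  "plan": "0 0 0 -1 0;0.5 0 0 0 0;0.5 0 0 0 0;0.5 0 0 0 0;0.5 0 0 0 0;0.5 0 0 10 0;0.5 0 0 30 0;0.5 0 0 35 0;0.5 0 0 35 0;0.5 -2.7 -10 0 -6.9"
}}

```text
clock: 15.1
tool_pos: [0.5126, -0.1957, 0.1381]
orientation: [0.7, 0.714, 0.002, 0.006]
force: [0.7, -1.3, 0.5]
width: 0.0428
```

>>> {"name": "step_arm", "arguments": {
  "plan": "0.5 -2.7 -10 0 -6.9;0.5 -2.7 -10 0 -6.9;0.5 -2.7 -10 0 -6.9;0.5 -2.7 -10 0 -6.9;0.5 -2.7 -10 0 -6.9;0.5 -2.7 -10 0 -6.9;0.5 -2.7 -10 0 -6.9;0.5 -2.7 -10 0 -6.9;0.5 -2.7 -10 0 -6.9;0.5 -2.7 -10 0 -6.9"
}}

```text
clock: 15.93
tool_pos: [0.4817, -0.2952, 0.132]
orientation: [0.982, 0.19, 0.0, 0.0]
force: [0.5, -1.0, 0.2]
width: 0.0437
```

>>> {"name": "step_arm", "arguments": {
  "plan": "0.5 -2.7 -10 0 -6.9;0.5 -2.7 -10 0 -6.9;0.5 -2.7 -10 0 -6.9;0.5 -2.7 -10 0 -6.9;0.5 -2.7 -10 0 -6.9;0.5 0 0 0 0;0.5 0 0 0 0"
}}

```text
clock: 16.52
tool_pos: [0.4683, -0.345, 0.1318]
orientation: [0.994, -0.106, 0.0, -0.0]
force: [-0.1, 0.9, 0.1]
width: 0.0435
```

Run:
```python
from look import *
look('w5.png',dict(done_board_core=.014,jig=.01),1)
```

```text
16.5667 [ 0.4682 -0.3444  0.1316] a= -12.16 0.043557766422631025
done_board_core 0.76 [313. 230.] [ 469.6 -340.5] (array([ 468.5, -346.1]), array([117.2,  56.1]), 77.7)
jig 0.91 [272. 198.] [ 445.3 -312.2] (array([ 467.4, -339.8]), array([133.8, 122.3]), 78.7)
```

View pics/w5.png

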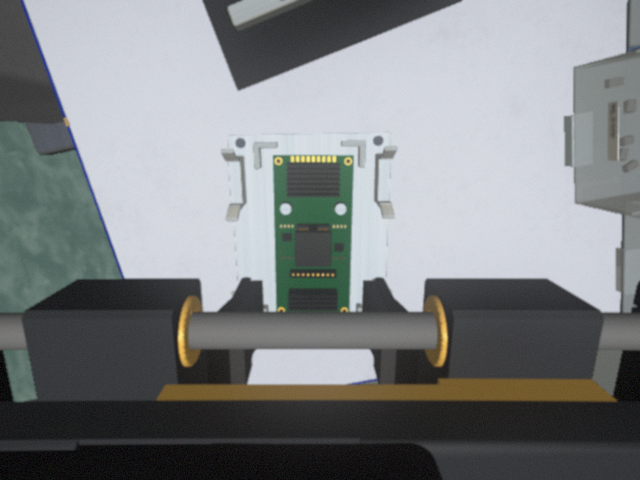

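>>> {"name": "step_arm", "arguments": {
  "plan": "0.5 0 -1 -35 0;0.5 0 0 -35 0;0.5 0 0 -20 0;0.5 0 0 -12 0;0.5 0 0 -7 0;0.5 0 0 -3 0;0.5 0 0 0 0;0.5 0 0 0 0;0.5 0 0 0 0"
}}

```text
clock: 17.42
tool_pos: [0.4692, -0.3465, 0.0206]
orientation: [0.994, -0.107, 0.001, 0.001]
force: [0.4, -0.9, -0.6]
width: 0.0434
```

>>> {"name": "step_arm", "arguments": {
  "plan": "0.5 0 0 -2.5 0;0 0 0 0 0;0 0 0 0 0;0 0 0 0 0;0 0 0 0 0;0 0 0 0 0;0 0 0 0 0;0 0 0 0 0",
  "grip_force": 30
}}

```text
clock: 18.08
tool_pos: [0.4684, -0.3459, 0.0169]
orientation: [0.994, -0.107, 0.0, 0.0]
force: [-0.1, -0.3, 1.5]
width: 0.0239
```

>>> {"name": "step_arm", "arguments": {
  "plan": "0 0 0 3 0;0 0 0 6 0;0 0 0 12 0;0 0 0 20 0;0 0 0 25 0;0 0 0 30 0;0 0 0 30 0;0 0 0 30 0;0 0 0 0 0"
}}

```text
clock: 18.83
tool_pos: [0.4713, -0.3487, 0.18]
orientation: [0.994, -0.107, 0.005, 0.004]
force: [1.7, -1.0, -0.5]
width: 0.0238
```

>>> {"name": "step_arm", "arguments": {
  "plan": "0 3 15 0 0;0 5 30 0 0.7;0 6 38 0 0.7;0 6 38 0 0.7;0 6 38 0 0.7;0 6 38 0 0.7;0 6 38 0 0.7;0 6 38 0 0.7;0 6 38 0 0.7;0 6 38 0 0.7"
}}

```text
clock: 19.67
tool_pos: [0.5225, 0.0061, 0.1717]
orientation: [0.999, -0.052, -0.002, -0.0]
force: [0.9, 0.2, -1.9]
width: 0.0239
```

>>> {"name": "step_arm", "arguments": {
  "plan": "0 6 38 0 0.7;0 6 38 0 0.7;0 6 38 0 0.7;0 6 38 0 0.7;0 6 38 0 0.7;0 6 38 0 0.7;0 6 38 0 0.7;0 6 38 0 0.7;0 4 30 0 0.6;0 0 8 0 0"
}}

```text
clock: 20.5
tool_pos: [0.5746, 0.3506, 0.1712]
orientation: [1.0, 0.004, -0.001, -0.001]
force: [0.8, 0.3, -1.5]
width: 0.0238
```

>>> {"name": "step_arm", "arguments": {
  "plan": "0 0 0 0 0;0 0 0 0 0;0 0 0 0 0"
}}

```text
clock: 20.75
tool_pos: [0.5752, 0.3436, 0.1719]
orientation: [1.0, 0.001, -0.001, 0.001]
force: [0.1, -0.0, -2.3]
width: 0.0237
```

Run:
```python
from look import *
look('w6.png',dict(tray_done=.006,done_board_core=.17,next_board_core=.008),1)
```

```text
20.8 [0.5756 0.3434 0.1722] a= 0.11 0.023788600595914852
tray_done 0.69 [319. 142.] [579.7 409.2] (array([579.3, 408.5]), array([87.2, 31.9]), 0.2)
done_board_core 0.67 [310. 237.] [573.7 371.5] (array([575. , 351.2]), array([ 55.9, 102.2]), 0.2)
next_board_core 0.72 [159. 220.] [446.1 345. ] (array([445.9, 340.1]), array([58.2, 97.8]), 4.6)
```

View pics/w6.png

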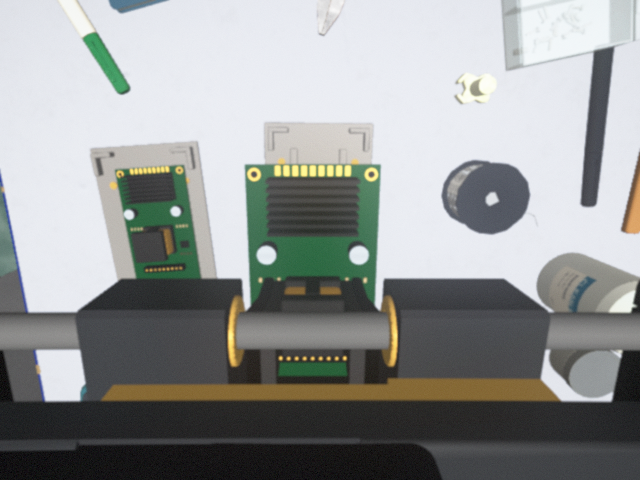

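>>> {"name": "step_arm", "arguments": {
  "plan": "0 2 6 -20 0;0 0 0 -35 0;0 0 0 -35 0;0 0 0 -30 0;0 0 0 -20 0;0 0 0 -10 0;0 0 0 0 0;0 0 0 0 0;0 0 0 0 0"
}}

```text
clock: 21.7
tool_pos: [0.5801, 0.3515, 0.0247]
orientation: [1.0, 0.002, 0.002, -0.001]
force: [0.1, 0.0, -0.9]
width: 0.0237
```

>>> {"name": "step_arm", "arguments": {
  "plan": "0 -2 -2 -5 0;0 0 0 -4 0;0 0 0 -2 0;0 0 0 -1 0;0 0 0 0 0;0 0 0 0 0"
}}

```text
clock: 22.2
tool_pos: [0.5764, 0.3493, 0.011]
orientation: [1.0, 0.002, 0.0, -0.0]
force: [-0.9, -0.8, -0.7]
width: 0.0238
```

>>> {"name": "step_arm", "arguments": {
  "plan": "0 0 0 -1 0;0 0 0 0 0;0.5 0 0 0 0;0.5 0 0 0 0;0.5 0 0 0 0;0.5 0 0 0 0;0.5 0 0 5 0;0.5 0 0 20 0;0.5 0 0 35 0;0.5 0 0 40 0"
}}

```text
clock: 23.03
tool_pos: [0.5745, 0.3484, 0.1085]
orientation: [1.0, 0.002, -0.003, 0.001]
force: [1.1, -0.7, -0.2]
width: 0.043
```

>>> {"name": "step_arm", "arguments": {
  "plan": "0.5 -26 -4 0 0.9;0.5 -26 -4 0 0.9;0.5 -26 -4 0 0.9;0.5 -26 -4 0 0.9;0.5 -26 -4 0 0.7;0.5 0 0 0 0;0.5 0 0 0 0;0.5 0 0 0 0"
}}

```text
clock: 23.7
tool_pos: [0.4478, 0.3298, 0.1104]
orientation: [0.999, 0.039, 0.001, -0.0]
force: [0.8, 0.2, -0.9]
width: 0.0436
```

Run:
```python
from look import *
look('w7.png',dict(next_board_core=.008,done_board_core=.008,tray_done=.006),2)
```

```text
23.75 [0.4483 0.3298 0.1103] a= 4.48 0.04347423203662669
next_board_core 0.9 [307. 228.] [443.7 338.9] (array([446.4, 332.9]), array([ 57.2, 112.8]), 4.2)
done_board_core 0.86 [505. 205.] [575.6 365.2] (array([576.7, 359.8]), array([58.5, 98. ]), 0.2)
tray_done 0.28 [269. 181.] [415.7 368.5] (array([441.9, 341.1]), array([ 87.7, 131.3]), 4.2)
```

View pics/w7.png

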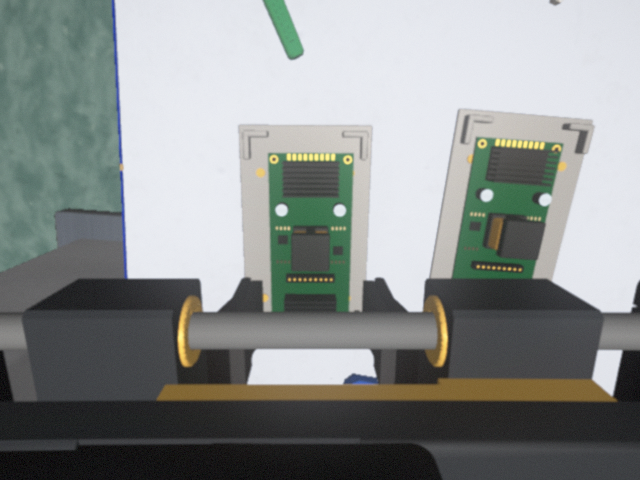

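>>> {"name": "step_arm", "arguments": {
  "plan": "0.5 -1.5 -0.5 -35 0;0.5 0 0 -30 0;0.5 0 0 -18 0;0.5 0 0 -8 0;0.5 0 0 -4 0;0.5 0 0 0 0;0.5 0 0 0 0;0.5 0 0 0 0"
}}

```text
clock: 24.57
tool_pos: [0.446, 0.3291, 0.016]
orientation: [0.999, 0.039, 0.001, -0.001]
force: [0.3, 0.3, -0.6]
width: 0.0439
```

>>> {"name": "step_arm", "arguments": {
  "plan": "0.5 0 0 -3 0;0.5 0 0 -1.5 0;0 0 0 0 0;0 0 0 0 0;0 0 0 0 0;0 0 0 0 0;0 0 0 0 0;0 0 0 0 0;0 0 0 0 0"
}}

```text
clock: 25.32
tool_pos: [0.4451, 0.3288, 0.0104]
orientation: [0.999, 0.039, 0.0, -0.0]
force: [0.2, -0.5, 0.6]
width: 0.024
```

>>> {"name": "step_arm", "arguments": {
  "plan": "0 0 0 3 0;0 0 0 6 0;0 0 0 12 0;0 0 0 20 0;0 0 0 25 0;0 0 0 30 0;0 0 0 35 0;0 0 0 35 0;0 0 0 0 0;0 0 0 0 0"
}}

```text
clock: 26.15
tool_pos: [0.4461, 0.3294, 0.1795]
orientation: [0.999, 0.039, 0.003, -0.001]
force: [-0.0, 0.4, -1.5]
width: 0.024
```

>>> {"name": "step_arm", "arguments": {
  "plan": "0 1 -15 0 0;0 1.2 -30 0 -0.9;0 1.2 -38 0 -0.9;0 1.2 -38 0 -0.9;0 1.2 -38 0 -0.9;0 1.2 -38 0 -0.9;0 1.2 -38 0 -0.9;0 1.2 -38 0 -0.9;0 1.2 -38 0 -0.9;0 1.2 -38 0 -0.9"
}}

```text
clock: 26.98
tool_pos: [0.4548, -0.0216, 0.1751]
orientation: [0.999, -0.032, -0.002, -0.001]
force: [0.6, 0.6, -1.8]
width: 0.0237
```

>>> {"name": "step_arm", "arguments": {
  "plan": "0 1.2 -38 0 -0.9;0 1.2 -38 0 -0.9;0 1.2 -38 0 -0.9;0 1.2 -38 0 -0.9;0 1.2 -38 0 -0.9;0 1.2 -38 0 -0.9;0 1.2 -38 0 -0.9;0 1.2 -38 0 -0.8;0 0 -22 0 0;0 0 0 0 0"
}}

```text
clock: 27.82
tool_pos: [0.4658, -0.3517, 0.1748]
orientation: [0.995, -0.095, 0.0, 0.001]
force: [0.7, -0.2, -1.4]
width: 0.0238
```

>>> {"name": "step_arm", "arguments": {
  "plan": "0 0 0 0 0;0 0 0 -25 0;0 0 0 -25 0;0 0 0 0 0;0 0 0 0 0;0 0 0 0 0"
}}

```text
clock: 28.32
tool_pos: [0.4665, -0.3453, 0.1267]
orientation: [0.996, -0.093, -0.0, -0.0]
force: [-0.4, -0.1, -1.7]
width: 0.0236
```

Run:
```python
from look import *
look('w8.png',dict(next_board_core=.127,jig=.010),1)
```

```text
28.3667 [ 0.4669 -0.346   0.1273] a= -10.65 0.02380269856650952
next_board_core 0.67 [311. 237.] [ 471.  -317.2] (array([ 468. , -336.3]), array([103.3,  55.9]), 79.4)
jig 0.56 [314. 154.] [ 478.5 -288.2] (array([ 468.9, -337.7]), array([130., 123.]), 78.8)
```

View pics/w8.png

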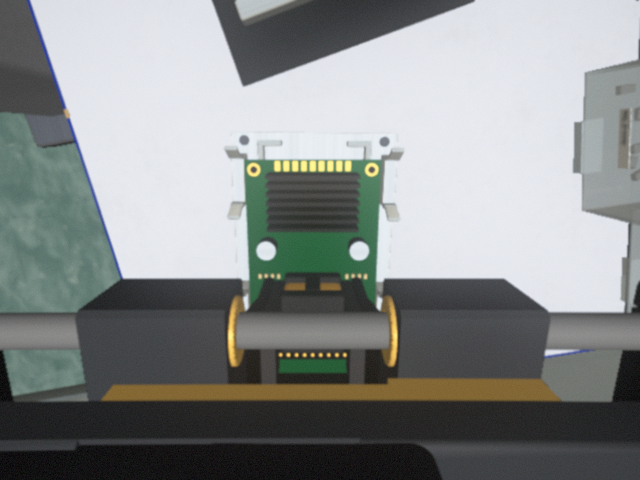

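Run:
```python
from h import *
C=cam('wrist')
for z in(.010,.014,.018): 
    P=unproj(C,[(244,141),(384,142)],z)[:,:2]*1000; print(z,P.round(1).tolist(),P.mean(0)-67.9*np.array([.19,.982]))
im=cv2.imread('pics/w8.png');cv2.imwrite('pics/w8c.png',cv2.resize(im[120:220,220:410],None,fx=4,fy=4,interpolation=cv2.INTER_CUBIC))
```

```text
0.01 [[433.6, -272.5], [527.9, -290.8]] [ 467.86639052 -348.3293191 ]
0.014 [[434.3, -272.6], [527.2, -290.6]] [ 467.84385829 -348.28245905]
0.018 [[434.9, -272.7], [526.5, -290.5]] [ 467.82132606 -348.235599  ]
```

View pics/w8c.png

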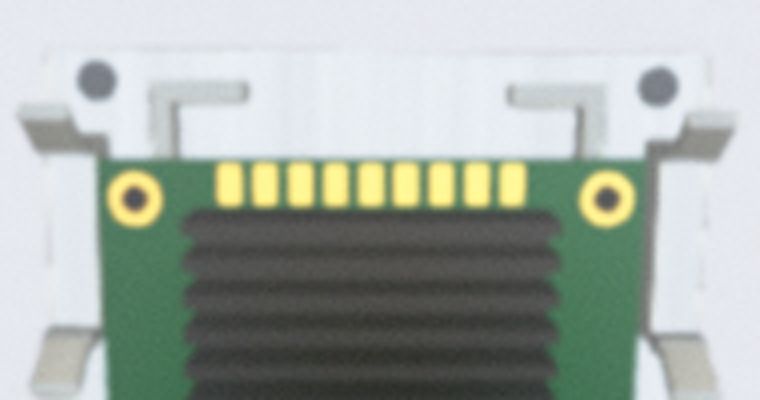

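>>> {"name": "step_arm", "arguments": {
  "plan": "0 0.7 -2 -30 -0.4;0 0 0 -30 0;0 0 0 -20 0;0 0 0 -12 0;0 0 0 -7 0;0 0 0 0 0;0 0 0 0 0;0 0 0 0 0"
}}

```text
clock: 29.13
tool_pos: [0.4679, -0.3492, 0.0287]
orientation: [0.995, -0.097, 0.001, 0.001]
force: [0.1, -0.1, -0.8]
width: 0.0235
```

Run:
```python
from look import *
C,im=look('w9.png',dict(next_board_core=.026),1)
im=cv2.imread('pics/w9.png');cv2.imwrite('pics/w9c.png',cv2.resize(im[80:280,200:430],None,fx=3,fy=3,interpolation=cv2.INTER_CUBIC))
```

```text
29.1833 [ 0.4679 -0.3492  0.0287] a= -11.1 0.02363396624168348
next_board_core 0.95 [307. 235.] [ 471.2 -320.6] (array([ 469.3, -341.2]), array([104.4,  56.5]), 79.1)
```

View pics/w9c.png

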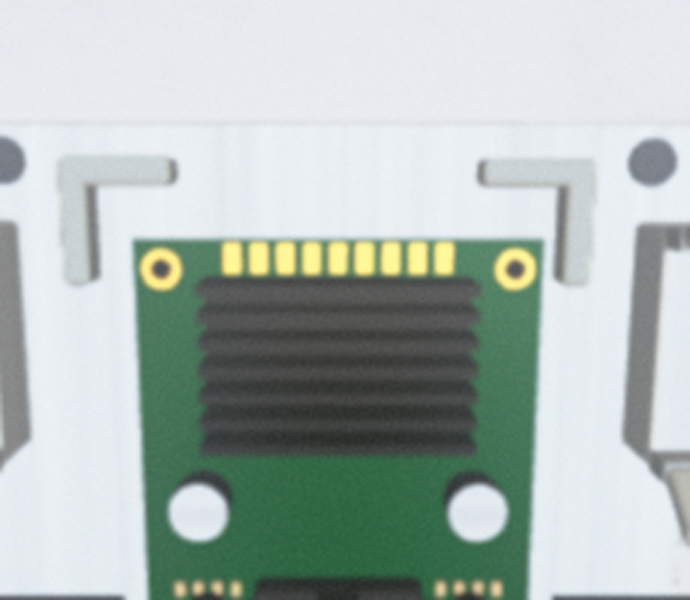

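Run:
```python
from h import *
C=cam('wrist'); f=lambda x,y:(200+x/3,80+y/3)
S=unproj(C,[f(97,185),f(557,187)],.018)[:,:2]*1000
B=unproj(C,[f(134,240),f(543,240)],.0263)[:,:2]*1000
ex=np.array([np.cos(np.radians(-11)),np.sin(np.radians(-11))]);ey=np.array([-ex[1],ex[0]])
for P in(S,B): print(P@ex,P@ey)
print('board c',B.mean(0)-60*ey,'jig c',S.mean(0)-66*ey)
```

```text
[491.84700358 556.91509007] [-185.98901982 -186.30593357]
[498.0783148  553.82488378] [-193.14346661 -193.19305971]
board c [ 467.98160509 -348.87314538] jig c [ 466.63468333 -347.5714381 ]
```

>>> {"name": "step_arm", "arguments": {
  "plan": "0 -1.4 1.3 -5 0;0 0 0 -4 0;0 0 0 -2 0;0 0 0 -1 0;0 0 0 0 0;0 0 0 0 0"
}}

```text
clock: 29.73
tool_pos: [0.4653, -0.3467, 0.0164]
orientation: [0.995, -0.097, -0.0, -0.0]
force: [-1.5, 0.4, 8.9]
width: 0.0239
```

>>> {"name": "step_arm", "arguments": {
  "plan": "0.5 0 0 0 0;0.5 0 0 0 0;0.5 0 0 0 0;0.5 0 0 0 0;0.5 0 0 5 0;0.5 0 0 20 0;0.5 0 0 35 0;0.5 0 0 40 0;0.5 2.9 10.1 5 6.82;0.5 2.9 10.1 5 6.82"
}}

```text
clock: 30.57
tool_pos: [0.4728, -0.3285, 0.1284]
orientation: [1.0, 0.024, 0.002, 0.002]
force: [-0.0, 1.0, -0.5]
width: 0.0435
```

>>> {"name": "step_arm", "arguments": {
  "plan": "0.5 2.9 10.1 0 6.82;0.5 2.9 10.1 0 6.82;0.5 2.9 10.1 0 6.82;0.5 2.9 10.1 0 6.82;0.5 2.9 10.1 0 6.82;0.5 2.9 10.1 0 6.82;0.5 2.9 10.1 0 6.82;0.5 2.9 10.1 0 6.82;0.5 2.9 10.1 0 6.82;0.5 2.9 10.1 0 6.82"
}}

```text
clock: 31.4
tool_pos: [0.5005, -0.2253, 0.1255]
orientation: [0.814, 0.581, 0.0, -0.0]
force: [-0.2, 0.6, 1.3]
width: 0.0435
```

>>> {"name": "step_arm", "arguments": {
  "plan": "0.5 2.9 10.1 0 6.82;0.5 2.9 10.1 0 6.82;0.5 2.9 10.1 0 6.82;0.5 2.9 10.1 0 6.82;0.4 0 0 0 0;0.4 0 0 0 0;0.4 0 0 0 0"
}}

```text
clock: 31.98
tool_pos: [0.512, -0.1858, 0.1254]
orientation: [0.657, 0.754, -0.0, 0.0]
force: [0.3, 0.0, 0.1]
width: 0.0364
```

Run:
```python
from look import *
C,im=look('w10.png',dict(next_board_core=.014,jig=.018,bar_narrow_grip=.017,bar_wide_grip=.017),1)
```

```text
32.0333 [ 0.512  -0.186   0.1254] a= 97.88 0.03555576315557156
next_board_core 0.7 [ 83. 135.] [ 462.6 -347.1] (array([ 465.7, -345.1]), array([119. ,  57.7]), 79.1)
jig 0.89 [115. 105.] [ 440.7 -324.4] (array([ 472.9, -338.3]), array([136.5, 123.4]), 78.8)
bar_narrow_grip 0.96 [311. 226.] [ 502.1 -188.3] (array([ 507.2, -186.5]), array([119.1,  11.4]), 8.3)
bar_wide_grip 0.57 [430. 221.] [ 487.5 -107.1] (array([ 494.9, -104. ]), array([119.8,  35.2]), 9.3)
```

View pics/w10.png

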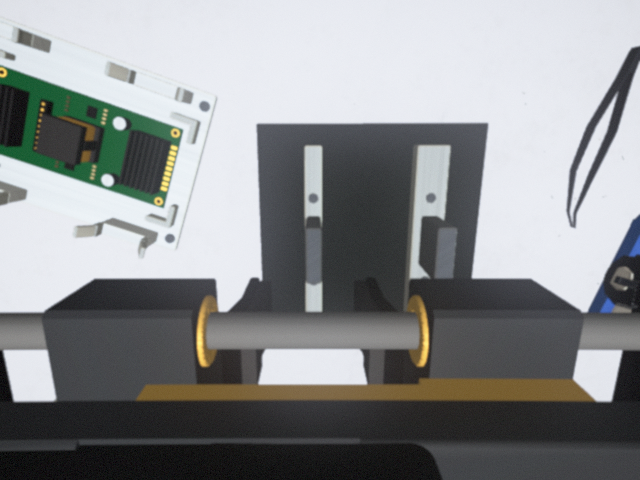

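>>> {"name": "step_arm", "arguments": {
  "plan": "0.4 0 0 -35 0;0.4 0 0 -30 0;0.4 0 0 -20 0;0.4 0 0 -10 0;0.4 0 0 -5 0;0.4 0 0 -2.5 0;0.4 0 0 0 0;0.4 0 0 0 0"
}}

```text
clock: 32.9
tool_pos: [0.5128, -0.1859, 0.0238]
orientation: [0.656, 0.755, 0.0, 0.001]
force: [0.1, -0.3, 1.0]
width: 0.0346
```

>>> {"name": "step_arm", "arguments": {
  "plan": "0 0 0 0 0;0 0 0 0 0;0 0 0 0 0;0 0 0 0 0;0 0 0 0 0;0 0 0 0 0;0 0 0 0 0"
}}

```text
clock: 33.48
tool_pos: [0.5121, -0.1855, 0.0231]
orientation: [0.656, 0.755, 0.0, 0.0]
force: [0.6, 0.3, 3.3]
width: 0.0095
```

>>> {"name": "step_arm", "arguments": {
  "plan": "0 0 0 8 0;0 0 0 25 0;0 0 0 35 0;0 0 0 35 0;0 -8.9 -34 5 -3.15;0 -8.9 -34 0 -3.15;0 -8.9 -34 0 -3.15;0 -8.9 -34 0 -3.15;0 -8.9 -34 0 -3.15;0 -9 -34.2 0 -3.15"
}}

```text
clock: 34.32
tool_pos: [0.4575, -0.3906, 0.1309]
orientation: [0.772, 0.636, 0.0, -0.001]
force: [0.3, 0.3, -2.0]
width: 0.0101
```

>>> {"name": "step_arm", "arguments": {
  "plan": "0 0 0 0 0;0 0 0 -20 0;0 0 0 -20 0;0 0 0 -10 0;0 0 0 0 0;0 0 0 0 0;0 0 0 0 0"
}}

```text
clock: 34.9
tool_pos: [0.4591, -0.3898, 0.0815]
orientation: [0.771, 0.637, -0.0, 0.001]
force: [0.4, -0.1, 0.1]
width: 0.0097
```

Run:
```python
from look import *
C,im=look('w11.png',dict(next_board_core=.014,bar_narrow_grip=.06),1)
im=cv2.imread('pics/w11.png');cv2.imwrite('pics/w11c.png',cv2.resize(im[100:320,200:500],None,fx=2.6,fy=2.6,interpolation=cv2.INTER_CUBIC))
```

```text
34.95 [ 0.4592 -0.39    0.0819] a= 79.15 0.009813101407874995
next_board_core 0.58 [397. 242.] [ 460.  -338.6] (array([ 464.8, -345. ]), array([122.5,  55.1]), 78.7)
bar_narrow_grip 0.75 [310. 245.] [ 439.6 -387.6] (array([ 455.1, -388.9]), array([ 14.1, 121.1]), 78.7)
```

View pics/w11c.png

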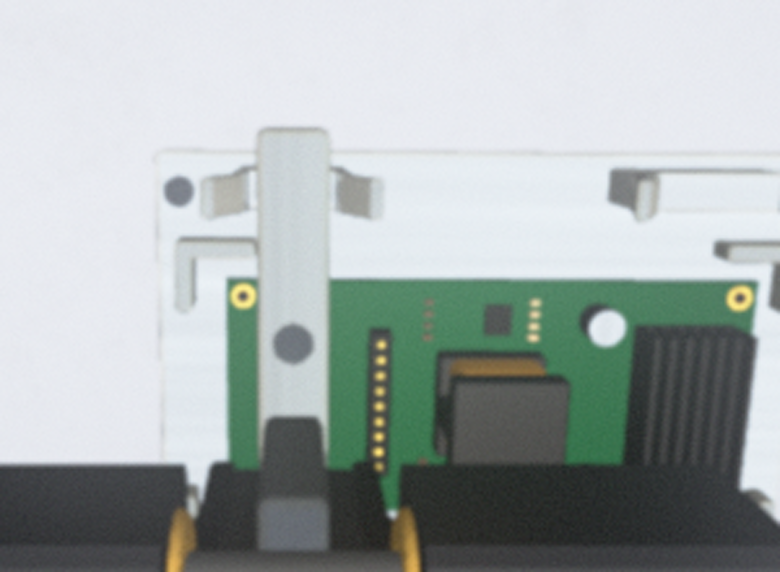

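>>> {"name": "step_arm", "arguments": {
  "plan": "0 0 0 -15 0;0 0 0 -8 0;0 0 0 -5 0;0 0 0 -2 0;0 0 0 -2 0;0 0 0 0 0;0 0 0 0 0"
}}

```text
clock: 35.63
tool_pos: [0.4586, -0.3898, 0.049]
orientation: [0.771, 0.637, 0.0, 0.0]
force: [0.6, -0.0, -1.9]
width: 0.01
```

>>> {"name": "step_arm", "arguments": {
  "plan": "0 0 0 -1 0;0 0 0 -0.5 0;0 0 0 0 0"
}}

```text
clock: 35.88
tool_pos: [0.4588, -0.39, 0.0481]
orientation: [0.771, 0.637, -0.0, 0.001]
force: [-1.2, 0.3, 3.3]
width: 0.0096
```

>>> {"name": "step_arm", "arguments": {
  "plan": "0.4 0 0 0 0;0.4 0 0 0 0;0.4 0 0 0 0;0.4 0 0 0 0;0.4 0 0 5 0;0.4 0 0 20 0;0.4 0 0 30 0;0.4 0 0 30 0;0.4 5.2 35.5 0 2.36;0.4 5.2 35.5 0 2.36"
}}

```text
clock: 36.72
tool_pos: [0.4705, -0.3213, 0.1351]
orientation: [0.745, 0.667, 0.0, 0.004]
force: [0.1, 0.4, -0.3]
width: 0.0346
```

>>> {"name": "step_arm", "arguments": {
  "plan": "0.4 5.2 35.5 0 2.36;0.4 5.2 35.5 0 2.36;0.4 5.2 35.5 0 2.36;0.4 5.2 35.5 0 2.36;0.4 5.2 35.5 0 2.36;0.4 5.2 35.5 0 2.36;0.4 0 0 0 0;0.4 0 0 -25 0;0.4 0 0 0 0;0.4 0 0 0 0"
}}

```text
clock: 37.55
tool_pos: [0.4993, -0.1055, 0.1068]
orientation: [0.656, 0.755, -0.0, -0.001]
force: [-0.7, 0.0, -0.2]
width: 0.0351
```

Run:
```python
from look import *
C,im=look('w12.png',dict(bar_wide_grip=.017),1)
g=cv2.imread('pics/w12.png').max(2); row=g[200]; print(row[230:400:3]); print(proj(C,[[.5006,-.1058,.057],[.5006,-.1058,.017]]))
```

```text
37.6 [ 0.5    -0.1061  0.1074] a= 97.96 0.03495590651333585
bar_wide_grip 0.84 [315. 229.] [ 487.  -105.8] (array([ 490.8, -107.4]), array([109.1,  23.1]), 8.2)
[ 52  52  53  53  50  56  52  53  50  53  56  57  55  56  57  60  59  62
  65  62  68  81 201 213 207 209 181 150 179 209 204 211 211 123  70  76
  73  79  75  75  80  77  81  81  84  82  87 194 242 242 242 241 243 243
 244 243 243]
[[311.8896 267.8596]
 [311.9458 248.8501]]
```

>>> {"name": "step_arm", "arguments": {
  "plan": "0.4 0 0 -30 0;0.4 0 0 -25 0;0.4 0 0 -15 0;0.4 0 0 -8 0;0.4 0 0 -4 0;0.4 0 0 -2 0;0.4 0 0 0 0;0.4 0 0 0 0"
}}

```text
clock: 38.32
tool_pos: [0.5008, -0.1061, 0.0242]
orientation: [0.656, 0.755, 0.0, 0.001]
force: [0.0, 0.0, -0.4]
width: 0.0348
```

>>> {"name": "step_arm", "arguments": {
  "plan": "0 0 0 0 0;0 0 0 0 0;0 0 0 0 0;0 0 0 0 0;0 0 0 0 0;0 0 0 0 0;0 0 0 0 0"
}}

```text
clock: 38.9
tool_pos: [0.5003, -0.1057, 0.0235]
orientation: [0.656, 0.755, 0.0, 0.0]
force: [-0.1, 0.3, 2.7]
width: 0.0116
```

>>> {"name": "step_arm", "arguments": {
  "plan": "0 0 0 8 0;0 0 0 25 0;0 0 0 35 0;0 0 0 35 0;0 -4.2 -33 5 -3.15;0 -4.2 -33 0 -3.15;0 -4.2 -33 0 -3.15;0 -4.2 -33 0 -3.15;0 -4.2 -33 0 -3.15;0 -4.2 -32.8 0 -3.15"
}}

```text
clock: 39.73
tool_pos: [0.4737, -0.3041, 0.131]
orientation: [0.772, 0.636, -0.0, -0.001]
force: [1.2, 0.5, -3.3]
width: 0.0121
```

>>> {"name": "step_arm", "arguments": {
  "plan": "0 0 0 0 0;0 0 0 -20 0;0 0 0 -20 0;0 0 0 -10 0;0 0 0 0 0;0 0 0 0 0;0 0 0 0 0"
}}

```text
clock: 40.32
tool_pos: [0.4754, -0.3035, 0.0819]
orientation: [0.771, 0.637, 0.0, 0.0]
force: [-0.7, 0.6, -2.9]
width: 0.0119
```

Run:
```python
from look import *
C,im=look('w13.png',dict(next_board_core=.014,bar_narrow_grip=.042,bar_wide_grip=.06),1)
im=cv2.imread('pics/w13.png');cv2.imwrite('pics/w13c.png',cv2.resize(im[100:320,140:440],None,fx=2.6,fy=2.6,interpolation=cv2.INTER_CUBIC))
```

```text
40.3667 [ 0.4756 -0.3037  0.0822] a= 79.13 0.011821881162402882
next_board_core 0.67 [226. 242.] [ 456.7 -353.1] (array([ 466.7, -338.8]), array([105.6,  56. ]), 78.8)
bar_narrow_grip 0.62 [139. 241.] [ 441.8 -390.5] (array([ 436.6, -394.6]), array([37.7, 89. ]), 78.8)
bar_wide_grip 0.86 [315. 233.] [ 450.7 -297.9] (array([ 471.9, -303.1]), array([ 23.9, 120.4]), 79.2)
```

View pics/w13c.png

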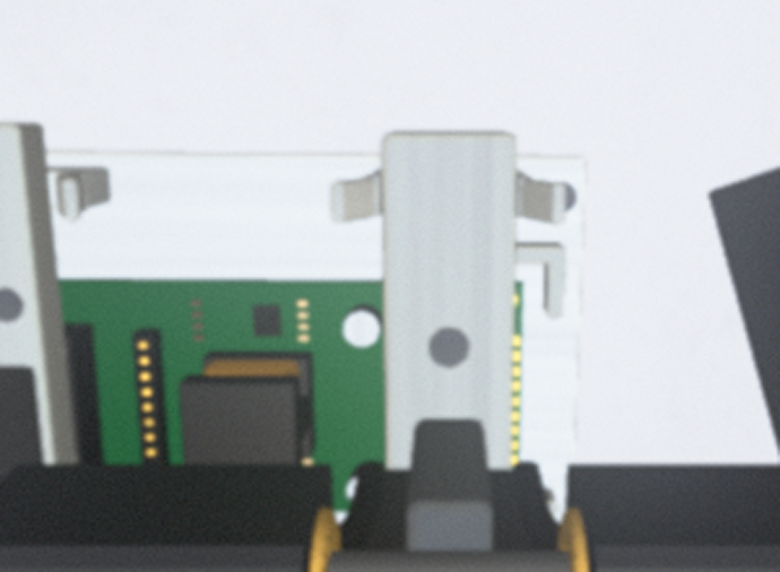

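>>> {"name": "step_arm", "arguments": {
  "plan": "0 0 0 -15 0;0 0 0 -8 0;0 0 0 -5 0;0 0 0 -2 0;0 0 0 -2 0;0 0 0 -1 0;0 0 0 0 0;0 0 0 0 0"
}}

```text
clock: 41.18
tool_pos: [0.4752, -0.3037, 0.0486]
orientation: [0.771, 0.637, 0.0, 0.0]
force: [0.6, -0.3, -3.7]
width: 0.0113
```

>>> {"name": "step_arm", "arguments": {
  "plan": "0 0 0 -1 0;0 0 0 0 0;0 0 0 0 0"
}}

```text
clock: 41.43
tool_pos: [0.4752, -0.3037, 0.0485]
orientation: [0.771, 0.637, 0.0, 0.001]
force: [-0.8, 0.8, 6.0]
width: 0.0118
```

Seated as predicted; release, retreat upward and check from the earlier look pose.

>>> {"name": "step_arm", "arguments": {
  "plan": "0.4 0 0 0 0;0.4 0 0 0 0;0.4 0 0 0 0;0.4 0 0 0 0;0.4 0 0 5 0;0.4 0 0 20 0;0.4 0 0 35 0;0.4 0 0 40 0;0.4 0 0 40 0;0.4 0 0 40 0"
}}

```text
clock: 42.27
tool_pos: [0.4745, -0.3031, 0.2292]
orientation: [0.771, 0.637, -0.0, -0.0]
force: [0.0, -0.9, -1.0]
width: 0.0347
```

>>> {"name": "step_arm", "arguments": {
  "plan": "0.4 16 -16 20 0;0.4 16 -16 20 0;0.4 16 -16 15 0;0.4 16 -16 0 0;0.4 0 0 0 0;0.4 0 0 0 0;0.4 0 0 0 0"
}}

```text
clock: 42.85
tool_pos: [0.538, -0.3665, 0.2815]
orientation: [0.771, 0.637, -0.0, -0.001]
force: [0.5, 0.0, -1.1]
width: 0.0348
```

Run:
```python
from look import *
C,im=look('w14.png',dict(bar_wide_grip=.042,bar_narrow_grip=.042,next_board_core=.014,jig=.01),1)
for n in('top','scene'):
    C,im=shot(n,n+'1.png')
    for t,z in dict(done_board_core=.008,tray_done=.006,syringe=.01,tweezers=.004,bar_wide_grip=.042,bar_narrow_grip=.042).items():
        for d in nets.regions_of(t,n)[:2]: print(n,t,round(d['p'],2),rect(C,d['region'],z))
    a=cv2.imread(f'pics/{n}0.png').astype(int);b=cv2.imread(f'pics/{n}1.png').astype(int)
    for t,P in dict(syr=[.64,-.122,.01],twz=[.415,0,.004]).items():
        u,v=proj(C,P)[0].astype(int); print(t,abs(a-b)[v-25:v+25,u-25:u+25].mean().round(2),abs(a-b)[v-25:v+25,u-25:u+25].max())
```

```text
42.9 [ 0.5379 -0.3662  0.2814] a= 79.11 0.03476762422946524
bar_wide_grip 0.82 [363. 129.] [ 470.3 -302.9] (array([ 475.5, -304.2]), array([ 23.3, 127.2]), 79.7)
bar_narrow_grip 0.61 [271. 131.] [ 455.7 -391.5] (array([ 458.8, -391.4]), array([ 17.2, 129. ]), 79.6)
next_board_core 0.83 [312. 131.] [ 462.4 -352.5] (array([ 465.5, -346.9]), array([120.4,  57.4]), 79.2)
jig 0.76 [308. 102.] [ 433.8 -350.7] (array([ 466.6, -347.6]), array([151.1, 117.9]), 79.2)
top done_board_core 0.63 (array([576.3, 348.6]), array([ 58.1, 122.4]), 0.2)
top tray_done 0.72 (array([577.2, 349.6]), array([151.7,  86.6]), 88.7)
top syringe 0.65 (array([ 641.3, -126.8]), array([16.8, 68.3]), 25.5)
top bar_wide_grip 0.79 (array([ 474.7, -303. ]), array([ 28.4, 129. ]), 79.1)
top bar_wide_grip 0.17 (array([572.6, 338.5]), array([152.8,  89. ]), 88.5)
top bar_narrow_grip 0.41 (array([ 466.4, -387.1]), array([ 9.8, 29.4]), 77.9)
syr 13.79 17
twz 26.9 150
scene done_board_core 0.89 (array([581.4, 354.7]), array([140.9,  60.2]), 90.0)
scene tray_done 0.81 (array([581.5, 352.9]), array([147.2,  88.9]), 87.9)
scene syringe 0.53 (array([ 641.9, -123.2]), array([ 22.2, 112.4]), 24.8)
scene bar_wide_grip 0.91 (array([ 477.5, -298.1]), array([ 43.1, 134.2]), 78.5)
scene bar_narrow_grip 0.65 (array([ 459.8, -385.2]), array([ 27.3, 132.6]), 80.9)
syr 15.98 26
twz 14.86 26
```

```bash
python3 -c "
from h import *
print(job.job_done())"
```

```text
the job is handed in; nothing more can be done
None
```

The job is done as asked and handed in at about 43 s on the robot clock, well inside the 147 s limit. I set both bars on the mat, moved the finished board to the empty carrier, and laid the waiting board in the jig the same way round. Then I set the narrow bar and the wide bar back in their saddles.

**Last checks:**
- **Bars:** both lie within about 1 mm of their nominal places relative to the jig. They came to rest on the heatsinks at the height I expected.
- **Board in the jig:** its centre is about 1 mm from the jig's, with the same heading.
- **Finished board:** it lies within about 1 mm of the carrier's centre, inside the stops.
- **Syringe and tweezers:** the scene camera shows no visible change at either one. Two checks on the tweezers failed: the network did not find them in the final pictures, and the top-camera comparison there differed, which I put down to the arm being in the way.
- **Narrow bar from the top camera:** the network caught only part of it, with low confidence, so I went by the wrist and scene cameras for that one.

On the first approach to the wide bar, the moves were longer than a row allows, so the arm came down about 26 mm short of the bar's grip. It touched nothing, and I lifted it and corrected.

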